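# Scooter brake lever held half-way for a brake test

### The arm

A 6-joint arm with a two-finger parallel gripper is mounted at the origin on the work surface. World frame = base frame: x ahead of the robot, y to its left, z up, the work surface at z = 0. Lengths are in mm, angles in rad, forces in N, time in s.
With the tool pointing down it reaches from about 275 to 750 mm from the base axis. Payload 10.2 kg.
Tool frame: the origin (TCP) lies between the finger pads; the fingertips stand 11 mm ahead of it and the grasp point (between the pads) lies 8 mm behind it (ctrl.tip_extent is the distance from the TCP to the fingertips, in mm); z points along the fingers, y is the direction in which the jaws open and shut (so a half turn about z gives the same grasp; the last joint's range is limited). The gripper opens to 85 mm and grips with 20 to 120 N. Pads are 22 mm wide; open, the fingers measure 114 mm over their backs; the gripper's body (76 mm by 85 mm) begins 54 mm behind the grasp point. The pads swing forward as they close: fully open they stand 13 mm farther back than shut.
Start: joints at [-1.531, 0.313, 1.498, -0, 1.331, -0.223], TCP at [136.374, -506.985, 242.294] pointing down, gripper open.
Joint ranges: [-2.94, 2.94], [-0.97, 2.17], [0.19, 2.56], [-1.23, 4.37], [0.02, 3.11], [-2.88, 2.88]. Speed limits (rad/s): [2.39, 2.39, 3.01, 3.14, 3.14, 3.14].

### API

Orientations are given as a unit quaternion [w, x, y, z].
In Python, from rig import ctrl gives the robot as it stands.
- The arm moves only by the tool apply_moves, never from a script. Its argument "commands" is a list of rows, each a list of 5 numbers: the finger opening in cm, from 0 to 8.54, then the shift along the tool's x, y, z in cm, then the turn about the tool's z in rad. In form: [[jaw, dx, dy, dz, roll], ...]. A call has 1 to 12 rows; each row shifts and turns the commanded pose from where the row before left it, along the tool's axes as they then stand; what a row does not reach is not made up. A row lasts 1/12 s, in which the tool goes at most 41.7 mm and 7.16 degrees, less where a joint would pass 70% of its speed; a pose out of reach is approached as far as the arm can. A call with a gripper value outside its range is refused whole. The fingers move at their own pace and stop on an object; "squeeze" is the grip in N (left out, the last holds). Time passes only in rows, so rows that do not move let the fingers close. It gives the time, the measured TCP pose, the force and the opening at its end, in the units of the state.
- ctrl.sense(): the state, without advancing time (a new reading comes with each control period).
- ctrl.capture(name): name is "scene" or "top" or "wrist"; returns the picture (384x512x3 uint8, red, green, blue); there is no depth.
- ctrl.camera_info(name): a dict with "fov_y" (degrees; the focal length in pixels is half the picture's height over the tangent of half this angle, whatever the lens; pixels are square), "cx", "cy" (the principal point, pixels), "camera_from_world" (4x4, takes a point from world to camera coordinates). Camera axes: x right, y down, z forward; pixel columns grow to the right and rows downward; lengths in mm; the calibration is good to about 2 mm. A picture is of the moment at which its call begins: read the wrist's pose just before it. camera_info takes no time and is no camera call; for the wrist camera it gives the pose at the moment of the call.
- ctrl.finish_job(): hands the job in, once; it reports no verdict.
The state is a dict: "time_s": time; "joints": joint angles; "dq": joint speeds; "tau": joint torques, N m; "eef_pos": TCP position; "ee_rot": TCP orientation; "force": force on the tool from outside, world axes, zero at the start; "wrist_torque": the same for the moment, N m; "grip_width": opening from 0.0 (shut) to 1.0 (fully open).
Only numpy, scipy, OpenCV 4.12 (cv2) and the standard library are available. Lean on these libraries where they do the work, as an engineer would, in place of code of your own. Each camera call takes 0.05 s, during which the arm holds its last target.

### The job

Run the brake test on the clamped scooter handlebar: with the brake lever still free, press the tester's yellow button right down and let it up, then do the same with the green button. Then push the brake lever half-way down, so that its orange ball stands level with the green band of the gauge, keep it there for three seconds and finish while still holding it there. Never push the lever down to the grip, never press the red button, and leave the loose wheel, tin and spanner where they are.

Things in the scene. Friction and masses are not known exactly. Their poses are not given: they have to be found in the camera images.
- handlebar: fixed: chrome scooter handlebar (320 mm long, axis 70 mm above the bench, black foam grips 34 mm thick) clamped on a steel plate, turned up to 0.3 rad. Origin on the bench below mid-bar; y runs along the bar to the end with the brake lever, x along the stem and two clamp blocks (91 mm high, to x = 190 mm).
- gauge (a point): middle of the green band on the gauge, an upright post 26 mm wide along the bar, 20 mm deep, 160 mm high, beyond the lever's end (y = 184 mm in the handlebar's frame): red up to 114 mm above the bench, green from 114 to 130 mm, white above.
- brake_lever (a joint): 0 = lever free (up), grows as it is pushed down; 0.2 rad half-way; 0.4 fully down at the grip. Hinge at x 0, y 35, z 98 mm in the handlebar's frame, axis along its x; the blade rises from it towards +y at (0.4 - value) rad above level. A spring pushes it up: at the pad about 5 N starts it, 9 N holds it half-way, 14 N fully down.
- lever_pad (a point): where to push: middle of the blade's upper face, 85 mm from the hinge along the blade and 4 mm above its mid-plane; moves with the lever. The aluminium blade is 22 mm wide, 8 mm thick, about 114 mm long. The point's z axis is normal to the blade, its y axis points along it to the ball.
- lever_ball (a point): centre of the orange ball (16 mm across) at the lever's free end, 122 mm from the hinge. It stands about 145 mm above the bench when free, 122 mm (middle of the green band) half-way, 98 mm fully down.
- tester: fixed: the brake tester, a grey box 120 x 180 x 50 mm with a dark screen and three buttons in a row along its y axis, 50 mm apart, their order of colours varying; origin at the centre of its underside.
- yellow (a joint): travel of the yellow button (zero): 0 = up, grows to 0.006 m = fully down; a spring returns it. It starts to move at 1.5 N and is fully down at 5 N.
- yellow_top (a point): centre of the top face of the yellow button, a round cap 26 mm across standing 10 mm proud of its black collar (collar 42 mm across). It faces straight up, about 72 mm above the bench.
- green (a joint): travel of the green button (start): 0 = up, grows to 0.006 m = fully down; a spring returns it. It starts to move at 1.5 N and is fully down at 5 N.
- green_top (a point): centre of the top face of the green button, a round cap 26 mm across standing 10 mm proud of its black collar (collar 42 mm across). It faces straight up, about 72 mm above the bench.
- red (a joint): travel of the red button (abort, to be left alone): 0 = up, grows to 0.006 m = fully down; a spring returns it. It starts to move at 1.5 N and is fully down at 5 N.
- red_top (a point): centre of the top face of the red button, a round cap 26 mm across standing 10 mm proud of its black collar (collar 42 mm across). It faces straight up, about 72 mm above the bench.
- wheel: loose: lavender scooter wheel 100 mm across, 24 mm thick, lying flat; origin at the centre of its underside. Bystander.
- tin: loose: closed tin 66 mm across, 80 mm high, standing; origin at the centre of its underside. Bystander.
- spanner: loose: steel spanner about 180 mm long lying along its x axis; origin on its underside. Bystander.

How it is judged:
By the outcome, as a careful person would: the job done as asked, in the order asked, and still so for the second after the job is handed in, while the arm keeps its last pose, push and grip.
It also fails if it takes over 51 s, if anything falls off the work surface, if the arm or the gripper's body presses on something with over 40 N, if the wrist force passes 120 N, or if a joint passes its speed limit or range.

## Working session

There is one attempt and no reset: what is moved stays moved. The work goes in short steps, Python scripts to look and compute and a tool call to move; the robot and the scene stay as the last step left them, time stands still between calls to the robot, and variables do not carry over. Pictures are saved under pics/ and viewed, and the job is handed in when it is done.

Besides the shell and the picture viewer there is one more tool, called after "Call:" as name(argument=value, ...), one argument or row to a line, values as JSON. apply_moves: Moves the arm, as the interface text tells. Its arguments: {"type":"object","properties":{"commands":{"type":"array"},"squeeze":{"type":"number"}},"required":["commands"]}

```bash
mkdir -p pics; ls; python3 - <<'E'
from rig import ctrl
import cv2
s=ctrl.sense();print(s)
for n in("scene","top"):
    im=ctrl.capture(n);cv2.imwrite(f"pics/{n}0.png",im[:,:,::-1]);i=ctrl.camera_info(n);print(n,i)
E
```

```text
pics
{'time_s': 0.0, 'joints': array([-1.53138404e+00,  3.13444848e-01,  1.49844005e+00, -5.97671255e-06,
        1.33102568e+00, -2.23406990e-01]), 'dq': array([-0.00031695, -0.00185137,  0.00039237, -0.00089596, -0.00101416,
        0.00038858]), 'tau': array([ 1.36849835e-04, -4.12263322e+01, -2.59733874e+01, -2.13685817e-04,
        4.25562845e-03, -3.06574478e-06]), 'eef_pos': array([ 136.37029255, -506.71969661,  241.73659589]), 'ee_rot': array([-6.56443739e-04,  9.91377863e-01,  1.31032433e-01,  5.76473147e-05]), 'force': array([ 0.29812637, -0.48313203,  0.24912373]), 'wrist_torque': array([-0.03086952,  0.00754188,  0.00385715]), 'grip_width': 0.9989109260091168}
scene {'fov_y': 56.92383623896971, 'cx': 256.18619778771097, 'cy': 194.81544284032037, 'camera_from_world': array([[-4.95445878e-01,  8.68292279e-01,  2.45336439e-02,
         2.37376408e+02],
       [ 5.17037389e-01,  3.17480684e-01, -7.94907764e-01,
        -2.19448814e+02],
       [-6.98001232e-01, -3.81148964e-01, -6.06234069e-01,
         1.34329623e+03],
       [ 0.00000000e+00,  0.00000000e+00,  0.00000000e+00,
         1.00000000e+00]])}
top {'fov_y': 47.03887721725274, 'cx': 253.76299918696418, 'cy': 197.33498123771852, 'camera_from_world': array([[-2.88553760e-02, -9.99537185e-01, -9.63241052e-03,
         4.67752875e+01],
       [-9.80987616e-01,  3.01673705e-02, -1.91711312e-01,
         5.87181086e+02],
       [ 1.91913169e-01,  3.91737345e-03, -9.81404091e-01,
         9.98223841e+02],
       [ 0.00000000e+00,  0.00000000e+00,  0.00000000e+00,
         1.00000000e+00]])}
```

View pics/scene0.png

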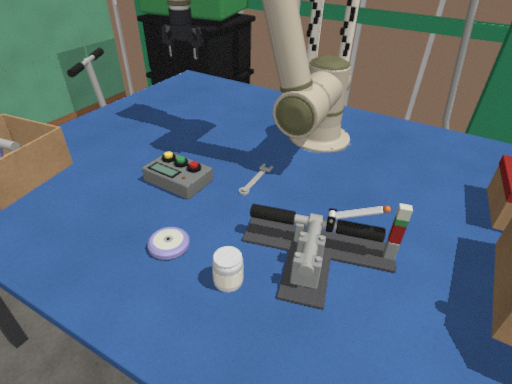

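View pics/top0.png

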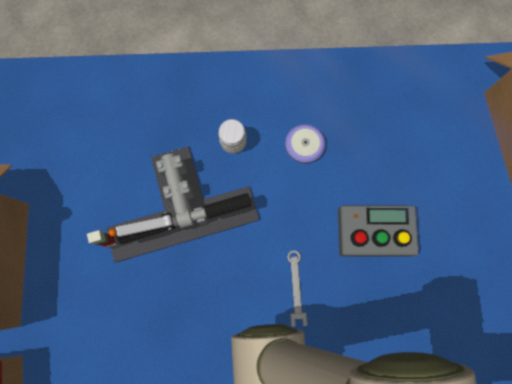

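The scene view shows the buttons at about (168,156) yellow, (181,160) green and (194,166) red, with the ball at (387,209). The top view shows red (360,238), green (382,238), yellow (403,238), the ball at (112,232) and the gauge top at (97,237).

```bash
cat > h.py <<'E'
import numpy as np,cv2
from rig import ctrl
def ray(i,u,v,H=384):
    f=H/2/np.tan(np.radians(i['fov_y'])/2);T=np.array(i['camera_from_world']);R=T[:3,:3]
    return -R.T@T[:3,3], R.T@np.array([(u-i['cx'])/f,(v-i['cy'])/f,1.])
def onz(i,u,v,z):
    o,d=ray(i,u,v);return o+d*(z-o[2])/d[2]
def proj(i,P):
    f=192/np.tan(np.radians(i['fov_y'])/2);T=np.array(i['camera_from_world']);p=T[:3,:3]@np.array(P,float)+T[:3,3]
    return np.array([i['cx']+f*p[0]/p[2],i['cy']+f*p[1]/p[2]])
def two(i,a,j,b):
    o,d=ray(i,*a);q,e=ray(j,*b)
    s=np.linalg.lstsq(np.c_[d,-e],q-o,rcond=None)[0];p=o+d*s[0];r=q+e*s[1]
    return (p+r)/2,np.linalg.norm(p-r)
def blobs(im,name,box,amin=8):
    h=cv2.cvtColor(im,cv2.COLOR_RGB2HSV)
    lo,hi={'yellow':((22,120,100),(33,255,255)),'green':((45,110,60),(85,255,255)),'red':((172,120,80),(180,255,255)),'red0':((0,150,80),(4,255,255)),'orange':((5,150,120),(17,255,255))}[name]
    m=cv2.inRange(h,np.array(lo),np.array(hi));x0,y0,x1,y1=box;k=np.zeros_like(m);k[y0:y1,x0:x1]=m[y0:y1,x0:x1]
    n,l,s,c=cv2.connectedComponentsWithStats(k)
    return [(c[q].round(2).tolist(),s[q].tolist()) for q in range(1,n) if s[q,4]>=amin]
E
python3 - <<'E'
from h import *
ims={n:cv2.imread(f"pics/{n}0.png")[:,:,::-1].copy() for n in("scene","top")}
B={"scene":(140,140,420,260),"top":(80,200,430,260)}
for n in ims:
    i=ctrl.camera_info(n)
    for c in('yellow','green','red','red0','orange'):
        for b in blobs(ims[n],c,B[n]): print(n,c,b,onz(i,*b[0],145 if c=='orange' else 71).round(1))
for n,(x0,y0,x1,y1) in {"scene":(370,180,430,270),"top":(80,200,200,260)}.items():
    c=ims[n][y0:y1,x0:x1];cv2.imwrite(f"pics/{n}_crop.png",cv2.resize(c,None,fx=6,fy=6,interpolation=0)[:,:,::-1])
E
```

```text
scene yellow ([167.94, 154.88], [164, 152, 9, 7, 49]) [ 487.  -306.6   71. ]
scene green ([180.52, 159.31], [176, 156, 9, 7, 48]) [ 486.8 -258.1   71. ]
scene green ([400.38, 222.45], [395, 217, 13, 9, 58]) [433.6 373.1  71. ]
scene red0 ([193.39, 164.59], [189, 162, 9, 7, 46]) [ 489.9 -207.7   71. ]
scene red0 ([395.92, 234.1], [389, 226, 16, 18, 201]) [481.1 372.8  71. ]
scene orange ([386.43, 208.82], [384, 206, 6, 6, 28]) [499.8 337.2 145. ]
top yellow ([403.43, 237.26], [398, 232, 12, 12, 122]) [ 481.  -313.8   71. ]
top green ([381.74, 237.16], [376, 231, 13, 13, 127]) [ 482.7 -263.9   71. ]
top red0 ([360.17, 237.07], [354, 231, 13, 13, 121]) [ 484.4 -214.2   71. ]
top orange ([111.87, 232.13], [109, 229, 7, 7, 39]) [503.9 337.8 145. ]
```

Call:
apply_moves(
  commands=[
    [0, 1.5, -0.5, 0.2, 0],
    [0, 3, -0.9, 0.3, 0],
    [0, 3.3, -1, 0.3, 0],
    [0, 3.3, -1, 0.3, 0],
    [0, 3.3, -1, 0.3, 0],
    [0, 3.3, -1, 0.3, 0],
    [0, 3.3, -1, 0.3, 0],
    [0, 3.3, -1, 0.3, 0],
    [0, 3.3, -1, 0.3, 0],
    [0, 3.3, -1, 0.3, 0],
    [0, 3.3, -1, 0.3, 0],
    [0, 2, -0.5, 0.2, 0],
  ],
  squeeze=30,
)

```text
time_s: 1.1
eef_pos: [459.7, -305.4, 207.7]
ee_rot: [-0.001, 0.991, 0.132, -0.0]
force: [-0.6, -0.5, -0.3]
grip_width: -0.002
```

Call:
apply_moves(
  commands=[
    [0, 2, -0.5, 0.2, 0],
    [0, 1, -0.2, 0, 0],
    [0, 0, 0, 0, 0],
    [0, 0, 0, 0, 0],
  ],
)

```text
time_s: 1.43
eef_pos: [484.4, -293.4, 206.1]
ee_rot: [-0.0, 0.991, 0.131, -0.0]
force: [-0.1, -0.1, -0.2]
grip_width: 0.002
```

```bash
cat > w.py <<'E'
import sys
from h import *
k=sys.argv[1]
s=ctrl.sense();i=ctrl.camera_info("wrist");im=ctrl.capture("wrist");cv2.imwrite(f"pics/w{k}.png",im[:,:,::-1])
np.set_printoptions(precision=3,suppress=True)
print(s['time_s'],s['eef_pos'],s['ee_rot'],s['force'],s['grip_width'],ctrl.tip_extent)
for c in('yellow','green','red0','orange'):
    for b in blobs(im,c,(0,0,512,384),60):
        zs=(145,) if c=='orange' else (72,)
        print(c,b,[onz(i,*b[0],z).round(1) for z in zs])
E
python3 w.py 1
```

```text
1.4333 [ 484.41  -293.352  206.102] [-0.     0.991  0.131 -0.   ] [-0.146 -0.146 -0.222] 0.0018776489862794017 11.0
yellow ([270.18, 189.26], [256, 178, 29, 30, 152]) [array([ 485., -313.,   72.])]
green ([213.61, 177.64], [204, 163, 21, 30, 370]) [array([ 482.2, -261.5,   72. ])]
red0 ([165.96, 162.81], [149, 147, 31, 30, 504]) [array([ 484.2, -218.1,   72. ])]
```

View pics/w1.png

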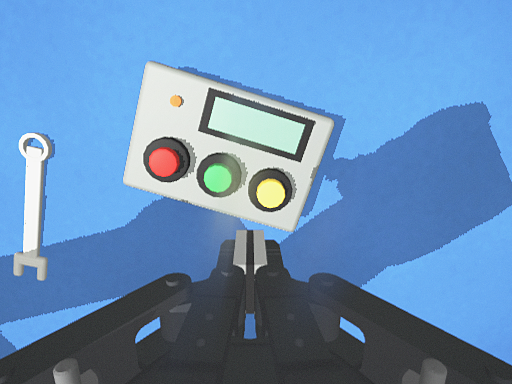

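View pics/scene_crop.png

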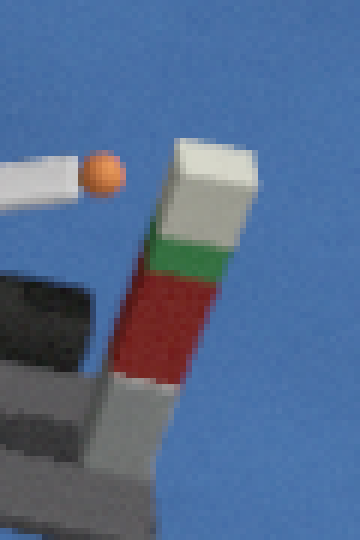

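View pics/top_crop.png

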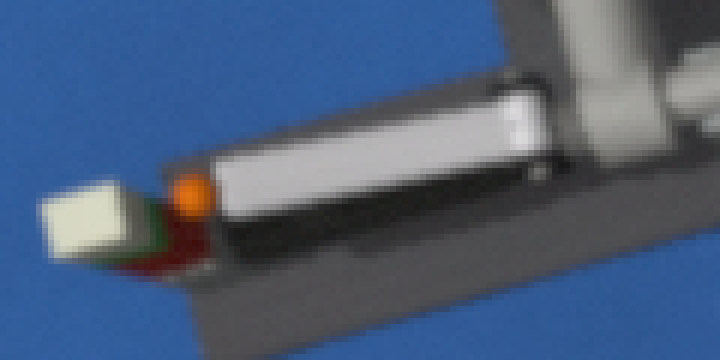

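The wrist picture shows the caps at about red (164,162), green (218,178) and yellow (271,193), with the shut fingertips at (250,240). In the scene crop the ball is level with the white band, just above green.

```bash
python3 - <<'E'
from h import *
np.set_printoptions(precision=1,suppress=True)
i=ctrl.camera_info("wrist");im=cv2.imread("pics/w1.png")
h=cv2.cvtColor(im,cv2.COLOR_BGR2HSV)
for n,c in (("red",(164,162)),("green",(218,178)),("yellow",(271,193))):
    m=(h[:,:,2]>120).astype(np.uint8); 
    k=np.zeros_like(m);cv2.circle(k,c,19,1,-1);m&=k
    q,l,st,ce=cv2.connectedComponentsWithStats(m);a=l[c[1],c[0]]
    bb=st[a];cc=(bb[0]+bb[2]/2-.5,bb[1]+bb[3]/2-.5)
    print(n,bb,ce[a],onz(i,*ce[a],72),onz(i,*cc,72))
t=ctrl.camera_info("top");s=ctrl.camera_info("scene")
print(two(t,(403.43,237.26),s,(167.94,154.88)),two(t,(381.74,237.16),s,(180.52,159.31)))
print(two(t,(111.87,232.13),s,(386.43,208.82)))
o=onz(t,111.87,232.13,145)
# gauge top face centre crop (80+84/6, 200+220/6); hinge end of blade
g=onz(t,80+83/6,200+220/6,160);print("gauge",g,(g-o))
e1=onz(t,80+500/6,200+122/6,102);print(e1,np.arctan2(*(o-e1)[[0,1]]))
E
```

```text
red [148 147  32  30 722] [163.4 161.4] [ 484.6 -216.1   72. ] [ 484.5 -216.1   72. ]
green [203 161  35  36 880] [220.6 178. ] [ 483.1 -267.9   72. ] [ 482.5 -267.5   72. ]
yellow [256 178  29  30 681] [270.1 192.8] [ 481.4 -314.3   72. ] [ 481.7 -314.1   72. ]
(array([ 480.8, -314.5,   65.7]), np.float64(2.49286981643832)) (array([ 482.4, -263.9,   67.2]), np.float64(2.5022702886689814))
(array([503.5, 337.2, 147.6]), np.float64(0.4702473144099986))
gauge [493.5 371.  160. ] [-10.4  33.2  15. ]
[532.7 235.8 102. ] -0.274651599779725
```

Call:
apply_moves(
  commands=[
    [0, -0.42, 0.96, 1.5, 0],
    [0, -0.42, 0.96, 2, 0],
    [0, 0, 0, 2.5, 0],
    [0, 0, 0, 2.5, 0],
    [0, 0, 0, 1.7, 0],
    [0, 0, 0, 0.8, 0],
    [0, 0, 0, 0, 0],
    [0, 0, 0, 0, 0],
  ],
)

```text
time_s: 2.15
eef_pos: [481.5, -314.6, 97.1]
ee_rot: [0.0, 0.991, 0.131, 0.0]
force: [-0.2, -0.4, 0.4]
grip_width: -0.0
```

```bash
python3 w.py 2
```

```text
2.15 [ 481.464 -314.582   97.142] [0.    0.991 0.131 0.   ] [-0.245 -0.372  0.41 ] -6.92667496068579e-05 11.0
yellow ([249.64, 222.81], [225, 210, 46, 30, 785]) [array([ 488.6, -313.4,   72. ])]
green ([162.74, 209.57], [138, 186, 49, 48, 1735]) [array([ 483.8, -266.1,   72. ])]
red0 ([73.29, 186.07], [45, 160, 56, 49, 1652]) [array([ 484.5, -218. ,   72. ])]
```

View pics/w2.png

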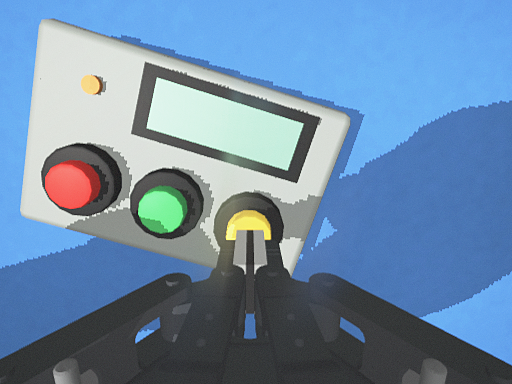

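The fingertips are centred over the yellow cap at (250,225), about 14 mm above it. Pressing now.

Call:
apply_moves(
  commands=[
    [0, 0, 0, 0.6, 0],
    [0, 0, 0, 0.5, 0],
    [0, 0, 0, 0.3, 0],
    [0, 0, 0, 0.3, 0],
    [0, 0, 0, 0, 0],
    [0, 0, 0, 0, 0],
  ],
)

```text
time_s: 2.7
eef_pos: [481.7, -313.9, 79.5]
ee_rot: [0.0, 0.991, 0.131, -0.0]
force: [-1.6, 0.1, 4.0]
grip_width: 0.001
```

Call:
apply_moves(
  commands=[
    [0, 0, 0, 0.2, 0],
    [0, 0, 0, 0.1, 0],
    [0, 0, 0, 0.1, 0],
    [0, 0, 0, 0, 0],
    [0, 0, 0, 0, 0],
  ],
)

```text
time_s: 3.12
eef_pos: [481.8, -314.0, 76.9]
ee_rot: [0.0, 0.991, 0.131, 0.0]
force: [-6.2, 5.0, 16.7]
grip_width: 0.0
```

Force jumped to 16.7 N, so yellow bottomed. Lifting fully and moving over to green.

Call:
apply_moves(
  commands=[
    [0, 0, 0, -1, 0],
    [0, 0, 0, -1.5, 0],
    [0, 0, 0, -0.5, 0],
    [0, 0.35, -1.17, 0, 0],
    [0, 0.35, -1.17, 0, 0],
    [0, 0.35, -1.17, 0, 0],
    [0, 0.33, -1.16, 0, 0],
    [0, 0, 0, 1, 0],
    [0, 0, 0, 0, 0],
    [0, 0, 0, 0, 0],
  ],
)

```text
time_s: 3.95
eef_pos: [482.6, -265.0, 94.4]
ee_rot: [-0.0, 0.991, 0.131, -0.001]
force: [0.3, -0.1, 0.2]
grip_width: -0.0
```

```bash
python3 w.py 3
```

```text
3.95 [ 482.61  -264.964   94.421] [-0.     0.991  0.131 -0.001] [ 0.263 -0.149  0.169] -7.195795468152855e-05 11.0
yellow ([331.39, 255.74], [307, 234, 48, 45, 1612]) [array([ 483.8, -312.4,   72. ])]
green ([250.75, 224.58], [226, 211, 45, 29, 651]) [array([ 490. , -264.3,   72. ])]
red0 ([162.01, 211.05], [136, 186, 50, 49, 1627]) [array([ 485.1, -216.7,   72. ])]
```

View pics/w3.png

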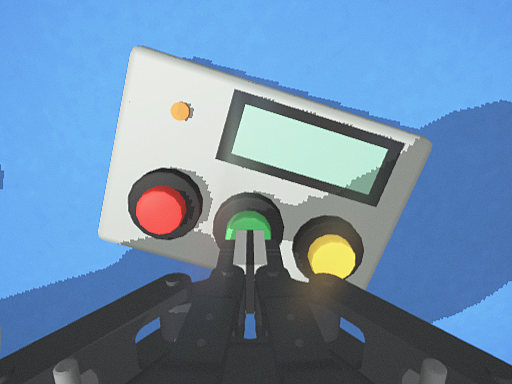

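The fingertips are centred over green at (250,225), and yellow is back up at (331,257). Pressing green: 94.4 down to about 77.

Call:
apply_moves(
  commands=[
    [0, 0, 0, 0.6, 0],
    [0, 0, 0, 0.5, 0],
    [0, 0, 0, 0.3, 0],
    [0, 0, 0, 0.3, 0],
    [0, 0, 0, 0.1, 0],
    [0, 0, 0, 0, 0],
    [0, 0, 0, 0, 0],
  ],
)

```text
time_s: 4.58
eef_pos: [482.8, -265.5, 77.6]
ee_rot: [0.0, 0.991, 0.131, -0.0]
force: [-2.5, -0.8, 4.4]
grip_width: 0.0
```

Call:
apply_moves(
  commands=[
    [0, 0, 0, 0.1, 0],
    [0, 0, 0, 0.1, 0],
    [0, 0, 0, 0, 0],
    [0, 0, 0, 0, 0],
  ],
)

```text
time_s: 4.92
eef_pos: [482.9, -265.5, 76.8]
ee_rot: [0.001, 0.991, 0.131, 0.0]
force: [-8.0, 0.8, 16.7]
grip_width: 0.004
```

Call:
apply_moves(
  commands=[
    [0, 0, 0, -1, 0],
    [0, 0, 0, -2, 0],
    [0, 0, 0, -3, 0],
    [0, 0, 0, -3, 0],
    [0, 0, 0, -3, 0],
    [0, 0, 0, -2.5, 0],
    [0, 0.7, -2, -0.8, 0],
    [0, 0.95, -2.9, 0, 0],
    [0, 0.95, -2.9, 0, 0],
    [0, 0.95, -2.9, 0, 0],
    [0, 0.95, -2.9, 0, 0],
    [0, 0.95, -2.9, 0, 0],
  ],
)

```text
time_s: 5.92
eef_pos: [492.4, -89.9, 228.2]
ee_rot: [-0.0, 0.991, 0.131, 0.0]
force: [0.6, 1.3, 0.2]
grip_width: 0.001
```

Call:
apply_moves(
  commands=[
    [0, 0.95, -2.9, 0, 0],
    [0, 0.95, -2.9, 0, 0],
    [0, 0.95, -2.9, 0, 0],
    [0, 0.95, -2.9, 0, 0],
    [0, 0.95, -2.9, 0, 0],
    [0, 0.95, -2.9, 0, 0],
    [0, 0.95, -2.9, 0, 0],
    [0, 0.95, -2.9, 0, 0],
    [0, 0.95, -2.9, 0, 0],
    [0, 0.95, -2.9, 0, 0],
    [0, 0.95, -2.9, 0, 0],
    [0, 0.95, -2.9, 0, 0],
  ],
)

```text
time_s: 6.92
eef_pos: [511.9, 275.8, 228.1]
ee_rot: [-0.0, 0.991, 0.131, -0.0]
force: [0.0, -0.7, -0.1]
grip_width: 0.002
```

Call:
apply_moves(
  commands=[
    [0, 0.6, -2, 0, 0],
    [0, 0.3, -1, 0, 0],
    [0, 0, 0, 0, 0],
    [0, 0, 0, 0, 0],
  ],
)

```text
time_s: 7.25
eef_pos: [513.1, 304.9, 228.0]
ee_rot: [0.0, 0.991, 0.131, -0.0]
force: [0.2, -0.1, -0.6]
grip_width: 0.001
```

```bash
python3 w.py 4
```

```text
7.25 [513.092 304.86  228.008] [ 0.     0.991  0.131 -0.   ] [ 0.235 -0.059 -0.553] 0.0011858514644545748 11.0
green ([168.1, 187.95], [144, 181, 37, 28, 232]) [array([483.4, 378.1,  72. ])]
red0 ([177.96, 177.99], [152, 168, 41, 34, 545]) [array([495.7, 370.8,  72. ])]
orange ([202.79, 199.88], [193, 194, 18, 15, 135]) [array([506. , 337.8, 145. ])]
```

View pics/w4.png

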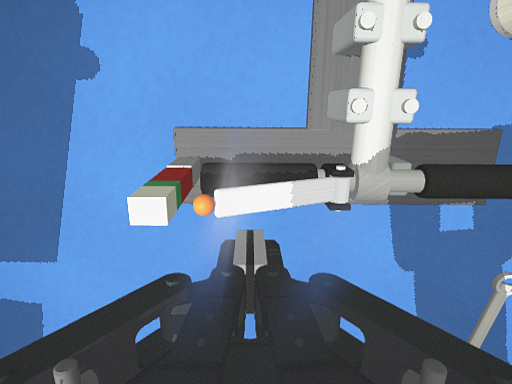

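The wrist picture shows the bar lying parallel to the image rows. The ball is at (203,205), which puts it 34 mm along the blade from the tool and in line. Descending to just above the blade.

Call:
apply_moves(
  commands=[
    [0, -0.05, 0, 1, 0],
    [0, 0, 0, 2, 0],
    [0, 0, 0, 2, 0],
    [0, 0, 0, 1.5, 0],
    [0, 0, 0, 0.8, 0],
    [0, 0, 0, 0, 0],
    [0, 0, 0, 0, 0],
  ],
)

```text
time_s: 7.88
eef_pos: [512.9, 304.7, 155.6]
ee_rot: [-0.0, 0.991, 0.131, 0.0]
force: [-0.3, -0.1, 0.6]
grip_width: 0.002
```

```bash
python3 w.py 5; python3 - <<'E'
from h import *
im=ctrl.capture("scene");cv2.imwrite("pics/s5.png",cv2.resize(im[150:300,300:440],None,fx=4,fy=4,interpolation=2)[:,:,::-1])
E
```

```text
7.8833 [512.947 304.678 155.56 ] [-0.     0.991  0.131  0.   ] [-0.295 -0.067  0.617] 0.0017241678953300614 11.0
green ([136.13, 221.43], [100, 211, 56, 41, 704]) [array([476.2, 382.2,  72. ])]
red0 ([152.75, 203.99], [114, 187, 62, 51, 1344]) [array([493.1, 372.6,  72. ])]
orange ([183.73, 249.12], [167, 236, 31, 30, 531]) [array([503.2, 336. , 145. ])]
```

View pics/w5.png

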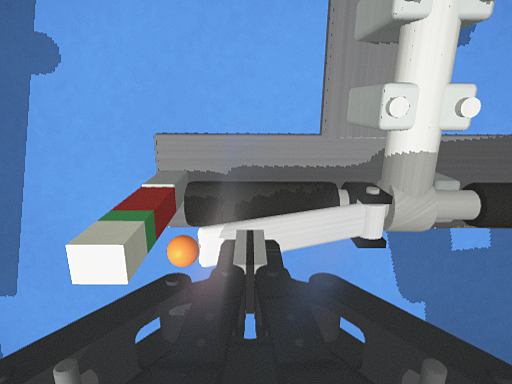

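View pics/s5.png

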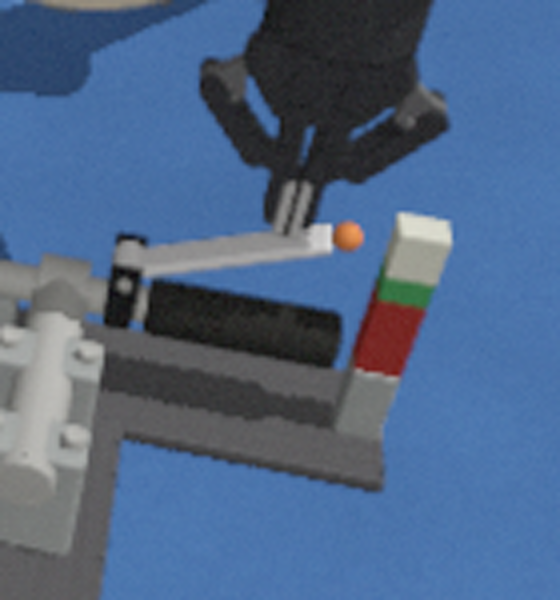

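The fingertips stand above the blade in line with its middle, at wrist (250,235), with the ball free at (183,250). The scene crop agrees. Pressing in stages now.

Call:
apply_moves(
  commands=[
    [0, 0, 0, 0.4, 0],
    [0, 0, 0, 0.4, 0],
    [0, 0, 0, 0.2, 0],
    [0, 0, 0, 0.2, 0],
    [0, 0, 0, 0.2, 0],
    [0, 0, 0, 0, 0],
    [0, 0, 0, 0, 0],
  ],
)

```text
time_s: 8.57
eef_pos: [513.1, 305.6, 142.1]
ee_rot: [-0.0, 0.991, 0.131, 0.001]
force: [-0.9, 0.6, 7.3]
grip_width: -0.003
```

```bash
cat > b.py <<'E'
import sys
from h import *
k=sys.argv[1];np.set_printoptions(precision=2,suppress=True)
s=ctrl.sense();P={}
for n in("wrist","scene","top"):
    i=ctrl.camera_info(n);im=ctrl.capture(n);box={"wrist":(0,0,512,384),"scene":(370,190,400,240),"top":(100,215,130,250)}[n]
    bl=sorted(blobs(im,'orange',box,5),key=lambda b:-b[1][4])
    if bl:
        b=bl[0];P[n]=(i,(b[1][0]+b[1][2]/2-.5,b[1][1]+b[1][3]/2-.5) if n=="wrist" else b[0]);print(n,b)
    cv2.imwrite(f"pics/{n}{k}.png",im[:,:,::-1])
    if n=="scene": cv2.imwrite(f"pics/sc{k}.png",cv2.resize(im[150:300,300:440],None,fx=4,fy=4,interpolation=2)[:,:,::-1])
print(s['time_s'],s['eef_pos'],s['force'])
import itertools
for a,c in itertools.combinations(P,2): print(a,c,two(*P[a],*P[c]))
# ball constrained to known arc: y_bar coordinate -> height via plane x_bar = const of the handlebar
th=0.2628;nx=np.array([np.cos(th),np.sin(th),0]);C=np.array([503.5,337.4,146.])
for n in P:
    o,d=ray(*[P[n][0],*P[n][1]]);t=(C-o)@nx/(d@nx);print(n,"in lever plane",o+t*d)
E
python3 b.py 6
```

```text
wrist ([177.08, 255.2], [160, 241, 32, 32, 667])
scene ([386.69, 211.88], [384, 210, 6, 5, 26])
8.5667 [513.07 305.64 142.13] [-0.89  0.58  7.35]
wrist scene (array([502.38, 339.56, 139.1 ]), np.float64(0.5020797889008115))
wrist in lever plane [503.01 339.21 140.03]
scene in lever plane [502.85 339.82 139.56]
```

View pics/sc6.png

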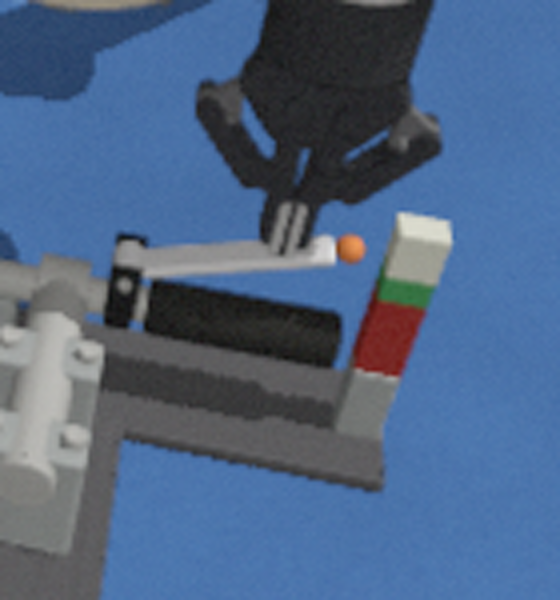

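The ball is at 139–140 mm in both views. About 12 mm more at the tool is needed; stepping 10 mm and measuring again.

Call:
apply_moves(
  commands=[
    [0, 0, 0, 0.3, 0],
    [0, 0, 0, 0.3, 0],
    [0, 0, 0, 0.2, 0],
    [0, 0, 0, 0.2, 0],
    [0, 0, 0, 0, 0],
    [0, 0, 0, 0, 0],
    [0, 0, 0, 0, 0],
  ],
)

```text
time_s: 9.3
eef_pos: [513.2, 306.1, 132.7]
ee_rot: [-0.001, 0.991, 0.131, 0.001]
force: [-1.3, 2.9, 9.3]
grip_width: -0.002
```

```bash
python3 b.py 7
```

```text
wrist ([171.47, 253.74], [155, 239, 33, 31, 712])
scene ([387.12, 216.32], [385, 214, 6, 6, 25])
9.3 [513.23 306.05 132.71] [-1.31  2.87  9.33]
wrist scene (array([501.76, 342.96, 127.27]), np.float64(1.0841915662005963))
wrist in lever plane [502.16 342.39 127.58]
scene in lever plane [501.87 343.47 127.61]
```

View pics/sc7.png

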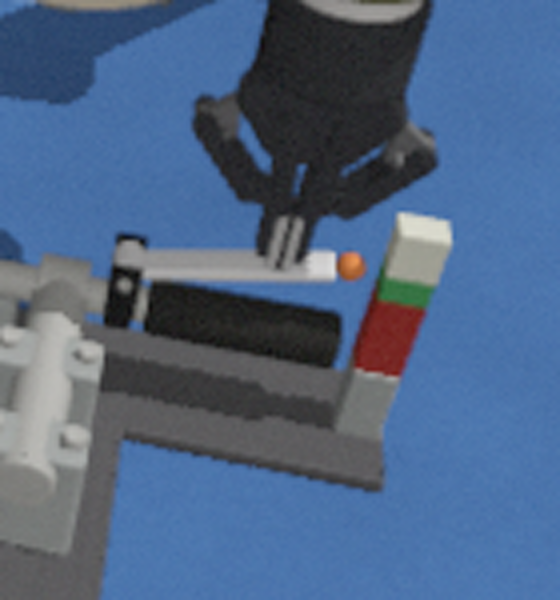

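View pics/wrist7.png

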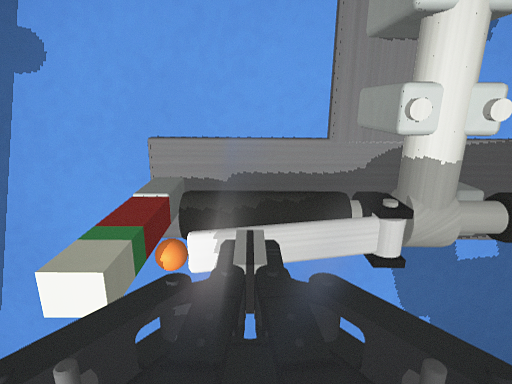

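The ball is at about 127.5 mm, low in the white/green region, with the lever almost level in the scene view. Checking for calibration bias against the gauge's own bands.

```bash
python3 - <<'E'
from h import *
np.set_printoptions(precision=2,suppress=True)
im=cv2.imread("pics/scene7.png")[:,:,::-1].copy();i=ctrl.camera_info("scene")
th=.2628;X=np.array([np.cos(th),np.sin(th),0]);Y=np.array([-np.sin(th),np.cos(th),0])
B=np.array([503.5,337.4,0])   # ball xy free, y_bar=147.4
G=B+Y*(184-147.4)
h=cv2.cvtColor(im,cv2.COLOR_RGB2HSV)
# predicted +x face centreline heights vs colours along it
for z in range(100,172,2):
    p=proj(i,G+X*10+np.array([0,0,z]));r=cv2.getRectSubPix(im,(1,1),(float(p[0]),float(p[1])))[0,0]
    print(z,p,r)
# hinge pin / ball expected at values
O=B-Y*147.4
for v in(0,.05,.15,.2,.25,.4):
    a=.4-v;P=O+Y*(35+122*np.cos(a))+np.array([0,0,98+122*np.sin(a)]);print(v,P,proj(i,P))
E
```

```text
100 [398.3  231.05] [121  43  40]
102 [398.54 230.39] [119  38  35]
104 [398.78 229.73] [118  35  34]
106 [399.02 229.07] [117  35  33]
108 [399.27 228.4 ] [118  37  36]
110 [399.51 227.73] [118  36  36]
112 [399.76 227.06] [118  37  36]
114 [400.   226.39] [111  56  41]
116 [400.25 225.72] [92 80 50]
118 [400.5  225.04] [ 57 107  62]
120 [400.74 224.36] [ 52 113  65]
122 [400.99 223.68] [ 51 113  65]
124 [401.24 223.  ] [ 54 114  67]
126 [401.49 222.31] [ 54 115  67]
128 [401.74 221.63] [ 54 115  68]
130 [401.99 220.94] [ 58 116  70]
132 [402.25 220.25] [ 98 130  99]
134 [402.5  219.55] [132 145 126]
136 [402.75 218.86] [157 158 147]
138 [403.01 218.16] [158 157 148]
140 [403.27 217.46] [158 158 148]
142 [403.52 216.76] [158 159 148]
144 [403.78 216.05] [157 159 148]
146 [404.04 215.35] [158 160 148]
148 [404.3  214.64] [158 159 147]
150 [404.56 213.92] [157 157 147]
152 [404.82 213.21] [156 158 146]
154 [405.08 212.5 ] [157 158 146]
156 [405.34 211.78] [157 157 147]
158 [405.61 211.06] [157 157 147]
160 [405.87 210.33] [169 170 158]
162 [406.13 209.61] [189 189 177]
164 [406.4  208.88] [210 210 197]
166 [406.67 208.15] [215 215 203]
168 [406.93 207.42] [216 216 204]
170 [407.2  206.68] [216 215 204]
0 [503.51 337.37 145.51] [386.16 209.59]
0.05 [502.93 339.53 139.83] [386.58 211.76]
0.15 [501.99 343.01 128.18] [386.96 216.08]
0.2 [501.64 344.32 122.24] [386.93 218.22]
0.25 [501.36 345.35 116.23] [386.75 220.34]
0.4 [501.01 346.67  98.  ] [385.38 226.5 ]
```

The band edges read about 2 mm high in the scene view, as the free ball did. The true ball height is therefore about 125.5 mm, and 2.5–3 mm more at the tool is right.

Call:
apply_moves(
  commands=[
    [0, 0, 0, 0.15, 0],
    [0, 0, 0, 0.12, 0],
    [0, 0, 0, 0, 0],
    [0, 0, 0, 0, 0],
    [0, 0, 0, 0, 0],
  ],
)

```text
time_s: 9.87
eef_pos: [513.2, 306.3, 130.2]
ee_rot: [-0.001, 0.991, 0.131, 0.002]
force: [-1.7, 3.6, 10.2]
grip_width: -0.003
```

```bash
python3 b.py 8; python3 - <<'E'
from h import *
# wrist camera bias check: gauge green edges & free ball in w5
i=ctrl.camera_info("wrist");print(i['camera_from_world'].round(3).tolist())
E
```

```text
wrist ([170.48, 253.07], [155, 238, 32, 31, 746])
scene ([387.2, 217.52], [385, 215, 6, 6, 25])
9.8667 [513.2  306.29 130.16] [-1.7   3.58 10.23]
wrist scene (array([501.8 , 343.77, 124.15]), np.float64(1.3597765766145131))
wrist in lever plane [501.95 343.15 123.92]
scene in lever plane [501.62 344.4  124.32]
[[0.261, -0.965, -0.002, 161.08], [-0.928, -0.252, 0.274, 549.275], [-0.265, -0.069, -0.962, 428.677], [0.0, 0.0, 0.0, 1.0]]
```

View pics/sc8.png

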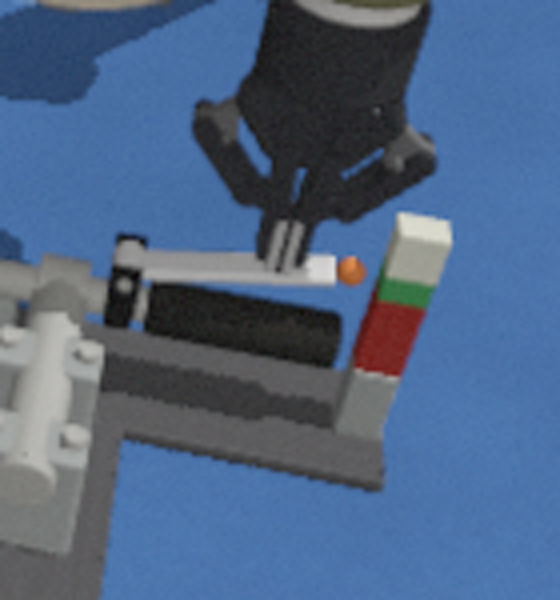

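Raw 124 mm, about 122.3 mm after correcting the bias. The tip height geometry gives a lever value of 0.195–0.217, which agrees. Holding.

Call:
apply_moves(
  commands=[
    [0, 0, 0, 0, 0],
    [0, 0, 0, 0, 0],
    [0, 0, 0, 0, 0],
    [0, 0, 0, 0, 0],
    [0, 0, 0, 0, 0],
    [0, 0, 0, 0, 0],
    [0, 0, 0, 0, 0],
    [0, 0, 0, 0, 0],
    [0, 0, 0, 0, 0],
    [0, 0, 0, 0, 0],
    [0, 0, 0, 0, 0],
    [0, 0, 0, 0, 0],
  ],
)

```text
time_s: 11.02
eef_pos: [513.2, 306.3, 130.2]
ee_rot: [-0.001, 0.991, 0.131, 0.002]
force: [-2.0, 3.6, 9.6]
grip_width: 0.001
```

Call:
apply_moves(
  commands=[
    [0, 0, 0, 0, 0],
    [0, 0, 0, 0, 0],
    [0, 0, 0, 0, 0],
    [0, 0, 0, 0, 0],
    [0, 0, 0, 0, 0],
    [0, 0, 0, 0, 0],
    [0, 0, 0, 0, 0],
    [0, 0, 0, 0, 0],
    [0, 0, 0, 0, 0],
    [0, 0, 0, 0, 0],
    [0, 0, 0, 0, 0],
    [0, 0, 0, 0, 0],
  ],
)

```text
time_s: 12.02
eef_pos: [513.2, 306.3, 130.2]
ee_rot: [-0.001, 0.991, 0.131, 0.002]
force: [-1.9, 4.9, 9.8]
grip_width: 0.004
```

Call:
apply_moves(
  commands=[
    [0, 0, 0, 0, 0],
    [0, 0, 0, 0, 0],
    [0, 0, 0, 0, 0],
    [0, 0, 0, 0, 0],
    [0, 0, 0, 0, 0],
    [0, 0, 0, 0, 0],
    [0, 0, 0, 0, 0],
    [0, 0, 0, 0, 0],
    [0, 0, 0, 0, 0],
    [0, 0, 0, 0, 0],
    [0, 0, 0, 0, 0],
    [0, 0, 0, 0, 0],
  ],
)

```text
time_s: 13.02
eef_pos: [513.2, 306.3, 130.2]
ee_rot: [-0.001, 0.991, 0.131, 0.002]
force: [-1.7, 4.3, 9.9]
grip_width: -0.0
```

Call:
apply_moves(
  commands=[
    [0, 0, 0, 0, 0],
    [0, 0, 0, 0, 0],
    [0, 0, 0, 0, 0],
    [0, 0, 0, 0, 0],
    [0, 0, 0, 0, 0],
    [0, 0, 0, 0, 0],
    [0, 0, 0, 0, 0],
    [0, 0, 0, 0, 0],
    [0, 0, 0, 0, 0],
    [0, 0, 0, 0, 0],
    [0, 0, 0, 0, 0],
    [0, 0, 0, 0, 0],
  ],
)

```text
time_s: 14.02
eef_pos: [513.2, 306.3, 130.2]
ee_rot: [-0.001, 0.991, 0.131, 0.002]
force: [-1.7, 3.9, 10.1]
grip_width: 0.003
```

```bash
python3 b.py 9
```

```text
wrist ([170.51, 253.08], [155, 238, 32, 31, 743])
scene ([387.31, 217.5], [385, 215, 6, 6, 26])
14.0167 [513.22 306.28 130.17] [-1.71  3.93 10.07]
wrist scene (array([501.81, 343.87, 124.25]), np.float64(1.5909363429007852))
wrist in lever plane [501.96 343.14 123.93]
scene in lever plane [501.56 344.6  124.43]
```

View pics/scene9.png

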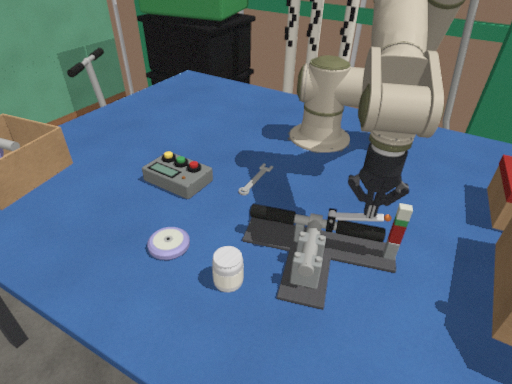

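The hold has lasted 4 s without drift. The ball is at (387,217), level with the green band. The wheel, tin and spanner are where they were, and all three buttons are up. Handing in.

```bash
python3 -c "
from rig import ctrl
print(ctrl.finish_job())"
```

```text
the job is handed in; nothing more can be done
None
```

The brake test is done and handed in at about 14 s, with the arm still holding the lever half-way.

- **Buttons:** I pressed yellow, then green, each right down with the lever still free. The force jumped to 16.7 N on both when they bottomed, and both were let fully up again. The red button was never touched.
- **Lever:** I pushed it down in stages and held it for just over 4 s without drift, at about 10 N. It was never pushed down to the grip.
- **Ball height:** The ball read about 124 mm in both the wrist and scene views. The scene view reads about 2 mm high on the gauge's own bands, so the true height is near 122 mm, the middle of the green band. Fingertip height gave a lever value of about 0.20–0.22 rad.
- **Bystanders:** The wheel, tin and spanner look unmoved in the last picture.

**Disagreements:**
- The holding force was about 1 N above the stated 9 N, even though I was pushing slightly farther out than the pad.
- In the top view the ball was not detected while the lever was held, so the final height rests on the other two cameras.

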